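# Put the large model eye away in its deep canister

## Robot

A 6-joint arm with a two-finger parallel gripper is mounted at the origin on the work surface. World frame = base frame: x ahead of the robot, y to its left, z up, the work surface at z = 0. Lengths are in m, angles in rad, forces in N, time in s.
With the tool pointing down it reaches from about 0.375 to 0.925 m from the base axis. Payload 5.7 kg.
Tool frame: the origin (TCP) lies on the front face of the gripper's body, between the roots of the fingers; the fingertips stand 73 mm ahead of it and the grasp point (between the pads) lies 54 mm ahead of it; z points along the fingers, y is the line along which they close (so a half turn about z gives the same grasp; the last joint's range is limited). The gripper opens to 85 mm and grips with 20 to 120 N. Pads are 22 mm wide; open, the fingers measure 114 mm over their backs; the gripper's body (76 mm by 85 mm) begins 54 mm behind the grasp point. The pads swing forward as they close: fully open they stand 13 mm farther back than shut.
Start: joints at [-1.372, 0.359, 1.51, -0, 1.272, -0.115], TCP at [0.185, -0.571, 0.304] pointing down, gripper open.
Joint ranges: [-2.97, 2.97], [-1.01, 2.36], [0.21, 2.38], [-0.96, 4.11], [0.2, 2.71], [-2.98, 2.98]. Speed limits (rad/s): [2.39, 2.39, 3.14, 3.14, 3.14, 3.14].

## Interface

Orientations are given as a rotation vector (axis times angle).
In Python, from bench import * gives the robot as it stands.
- The arm moves only by the tool arm_command, never from a script. Its argument "plan" is a list of rows, each an object of numbers: "gripper": the opening, from -1 (shut) to 1 (fully open), so that 0 is half open; "dx", "dy", "dz": the shift along the tool's x, y, z in mm; "twist": the turn about the tool's z in rad. A call has 1 to 5 rows; each row shifts and turns the commanded pose from where the row before left it, along the tool's axes as they then stand; what a row does not reach is not made up. A row lasts 1/10 s, in which the tool goes at most 50 mm and 8.59 degrees, less where a joint would pass 70% of its speed; a pose out of reach is approached as far as the arm can. A call with a gripper value outside its range is refused whole. The fingers move at their own pace and stop on an object; "squeeze" is the grip in N (left out, the last holds). Time passes only in rows, so rows that do not move let the fingers close. It gives the time, the measured TCP pose, the force, the opening and the grip force at its end, in the units of the state.
- sense(): the state, without advancing time (a new reading comes with each control period).
- get_image(name): name is "scene" or "top"; returns the picture (400x640x3 uint8, blue, green, red); there is no depth.
- get_calibration(name): a dict with "camera_matrix" (3x3 intrinsics, pixels), "k1" (the pictures are not rectified: a ray, as slopes to the right and down, at radius r is drawn at 1 + k1 r^2 times it, then the intrinsics apply), "world_from_camera" (4x4, takes a point from camera to world coordinates). Camera axes: x right, y down, z forward; pixel columns grow to the right and rows downward; lengths in m; the calibration is good to about 2 mm. A picture is of the moment at which its call begins. get_calibration takes no time and is no camera call.
- hand_in(): hands the job in; it is judged then, once.
Trained networks look in the newest picture that a camera, given by its name, has taken for a name from the list of things; names that differ only in an ending like _2 or _b are one class to them, and where a whole thing is asked for, a point or a joint stands for the part that bears it (a point fixed in the world has none). Each returns a list of dicts, best first, with "p" (0 to 1); they miss things now and then, are a little off and sometimes report something else, mostly with a low value. They report only what shows in the picture. A call takes as long as a camera call. They do not tell look-alikes from the thing itself.
- look_for(query, camera): "xy" ([column, row] in pixels, amid what is visible of it).
- cut_out(query, camera): "pixels" (400x640 bool, what is visible of it) and "xy" ([column, row] in pixels, amid what is visible of it).
- pinpoint(query, camera): "xy" ([column, row] in pixels: a listed point, or the origin of a listed thing).
The state is a dict: "t": time; "joints": joint angles; "joint_vel": joint speeds; "tau": joint torques, N m; "position": TCP position; "tcp_rot": TCP orientation; "force": force on the tool from outside, world axes, zero at the start; "moment": the same for the moment, N m; "finger_gap": opening from 0.0 (shut) to 1.0 (fully open); "finger_force": force on a finger pad.
Only numpy, scipy, OpenCV 4.12 (cv2) and the standard library are available. Lean on these libraries where they do the work, as an engineer would, in place of code of your own. Each camera call takes 0.05 s, during which the arm holds its last target. There are 200 camera calls.

## Task

Pick the larger of the two model eyeballs off its black ring stand and put it away in the deep steel canister: lower it down inside, still held, and let go only when it is at or just above the bottom, so that it is set down gently and never dropped, thrown or pressed down hard. Leave the canister standing where it is, and leave the smaller eye and the shallow steel dish alone.

Things in the scene. Friction and masses are not known exactly. Their poses are not given: they have to be found in the camera images.
- large_eye: The larger model eyeball: a rigid cream-white ball, 50 mm in diameter, about 80 g, with a dark iris and pupil painted on. Origin at the ball's centre. It starts resting loose in a fixed black plastic ring stand, 42 mm outside diameter and 22 mm high, with its centre about 41 mm above the table. Its axes turn with the ball and do not matter.
- deep_canister: The deep one of two round, open, bright steel containers, free-standing, about 0.7 kg, upright. Outside diameter 160 mm, height 75 mm, walls 5 mm (inside diameter 150 mm), bottom 8 mm thick (67 mm deep inside). Origin at the centre of its underside, z up. The large eye lying on its bottom has its centre 33 mm above this origin.
- small_eye: Bystander: the smaller model eyeball, same look, 34 mm in diameter, origin at its centre, on a fixed black ring stand 42 mm outside diameter and 22 mm high. Its centre is about 35 mm above the table.
- shallow_dish: Bystander: the shallow steel container, same 160 mm outside diameter as the canister but only 30 mm high, walls 5 mm, free-standing. Origin at the centre of its underside, z up.
Things that resemble listed ones, but are neither listed nor needed, are in the scene too. What is shaped like the large_eye but purple or yellow is not meant.

How it is judged:
By the outcome, as a careful person would: the job done as asked, in the order asked, and still so for the second after the job is handed in, with the robot touching nothing.
It also fails if it takes over 45 s, if anything falls off the work surface, if the arm or the gripper's body presses on something with over 40 N, if the wrist force passes 120 N, or if a joint passes its speed limit or range.

## Working session

There is one attempt and no reset: what is moved stays moved. The work goes in short steps, Python scripts to look and compute and a tool call to move; the robot and the scene stay as the last step left them, time stands still between calls to the robot, and variables do not carry over. Pictures are saved under pics/ and viewed, at most 10 in all, crops included, and the job is handed in when it is done.

Besides the shell and the picture viewer there is one more tool, called after "Request:" as name([rows], argument=value, ...), one row to a line, values as JSON. arm_command: Moves the arm, as the interface text tells. Its arguments: {"type":"object","properties":{"plan":{"type":"array","items":{"type":"object","properties":{"gripper":{"type":"number"},"dx":{"type":"number"},"dy":{"type":"number"},"dz":{"type":"number"},"twist":{"type":"number"}}}},"squeeze":{"type":"number"}},"required":["plan"]}

```bash
mkdir -p pics; ls; python3 - <<'E'
from bench import *
import cv2,numpy as np
for c in("scene","top"):
    cv2.imwrite(f"pics/{c}0.png",get_image(c))
    k=get_calibration(c);print(c,np.round(k["camera_matrix"],1).tolist(),k["k1"],np.round(k["world_from_camera"],3).tolist())
    for q in("large_eye","deep_canister","small_eye","shallow_dish"):
        print(c,q,[(np.round(d["xy"],1).tolist(),round(d["p"],2)) for d in pinpoint(q,c)])
s=sense();print(s["t"],s["position"],s["tcp_rot"],s["finger_gap"])
E
```

```text
pics
scene [[432.5, 0.0, 321.8], [0.0, 432.5, 201.5], [0.0, 0.0, 1.0]] -0.0815964224790843 [[0.274, 0.626, -0.73, 1.043], [0.962, -0.17, 0.215, -0.121], [0.011, -0.761, -0.649, 0.533], [0.0, 0.0, 0.0, 1.0]]
scene large_eye [([312.0, 200.2], 0.83), ([355.9, 156.8], 0.7)]
scene deep_canister [([407.3, 265.5], 0.72)]
scene small_eye [([190.7, 201.5], 0.72)]
scene shallow_dish [([228.5, 301.3], 0.71)]
top [[442.8, 0.0, 314.4], [0.0, 442.8, 197.6], [0.0, 0.0, 1.0]] -0.004058524603475132 [[-0.013, -0.991, 0.135, 0.43], [-1.0, 0.01, -0.028, 0.022], [0.026, -0.135, -0.99, 0.76], [0.0, 0.0, 0.0, 1.0]]
top large_eye [([175.6, 240.7], 0.93), ([296.5, 226.6], 0.91), ([237.3, 238.8], 0.72), ([224.7, 303.1], 0.57)]
top deep_canister [([234.0, 141.2], 0.65)]
top small_eye [([432.2, 254.0], 0.58)]
top shallow_dish [([392.8, 143.5], 0.87)]
0.5 [ 0.18519983 -0.57067459  0.30383007] [-3.10283112e+00 -4.90842770e-01 -3.76652189e-05] 1.0008429116697761
```

View pics/scene0.png

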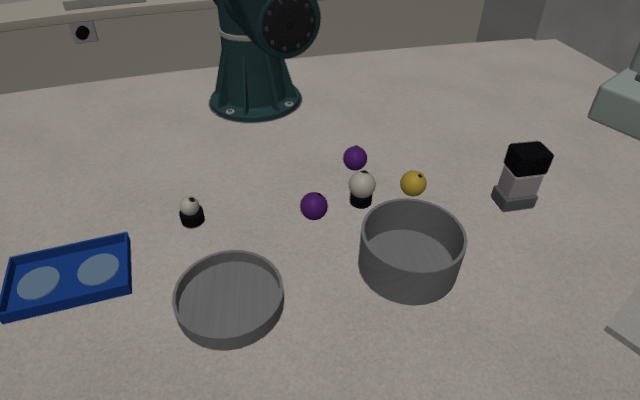

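View pics/top0.png

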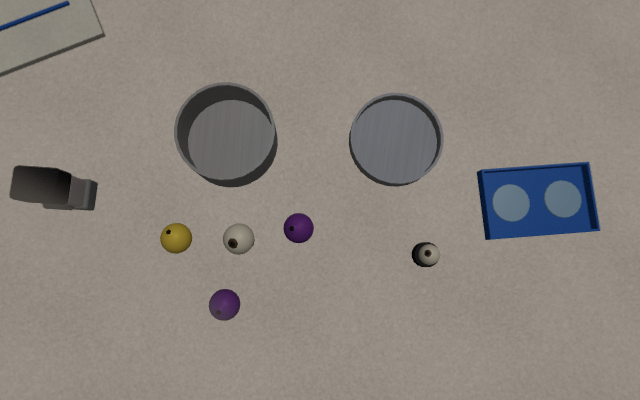

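The wanted eye is the cream ball at scene (362,185) / top (238,239). Things that could be taken for it, as scene / top pixels:
- purple balls at (314,206) / (298,228) and (355,158) / (224,304)
- yellow ball at (413,183) / (176,238)
- small eye at (191,207) / (428,254)

The deep canister is at (411,250) / (226,135). The shallow dish is at (229,298) / (395,139).

```bash
cat > h.py <<'E'
from bench import *
import cv2,numpy as np
from scipy.optimize import least_squares
def proj(P,c):
    k=get_calibration(c);T=np.linalg.inv(k["world_from_camera"]);p=(np.atleast_2d(P)@T[:3,:3].T)+T[:3,3]
    s=p[:,:2]/p[:,2:];s=s*(1+k["k1"]*(s**2).sum(1,keepdims=True));K=k["camera_matrix"]
    return s*[K[0,0],K[1,1]]+K[:2,2]
def tri(px):
    r=least_squares(lambda P:np.concatenate([(proj(P,c)-px[c]).ravel() for c in px]),[.45,0,.05])
    return r.x,np.abs(r.fun).max()
E
python3 - <<'E'
from h import *
im={c:get_image(c) for c in("scene","top")}
cv2.imwrite("pics/crop0.png",np.hstack([cv2.resize(im["scene"][150:220,320:410],None,fx=4,fy=4),cv2.resize(im["top"][205:275,195:285],None,fx=4,fy=4)]))
def ball(c,xy,r,white):
    x,y=map(int,xy);o=np.array([x-r,y-r]);w=im[c][y-r:y+r,x-r:x+r].astype(int)
    hsv=cv2.cvtColor(w.astype(np.uint8),cv2.COLOR_BGR2HSV)
    m=((hsv[...,2]>150)if white else(hsv[...,1]>90)).astype(np.uint8)
    n,l,st,_=cv2.connectedComponentsWithStats(m);i=1+np.argmax(st[1:,4])
    ct=np.argwhere(l==i)[:,::-1].astype(np.float32)
    (u,v),R=cv2.minEnclosingCircle(ct);return np.array([u,v])+o,R
for n,a,b,w in(("white",(362,185),(238,239),1),("purp1",(314,206),(298,228),0),("purp2",(355,158),(224,304),0),("yel",(413,183),(176,238),0)):
    s,t=ball("scene",a,20,w),ball("top",b,22,w);print(n,np.round(s[0],1),round(s[1],1),np.round(t[0],1),round(t[1],1),*[np.round(q,4) for q in tri({"scene":s[0],"top":t[0]})])
for q in("deep_canister","shallow_dish"):
    p={c:pinpoint(q,c)[0]["xy"] for c in im};print(q,*tri(p))
    for c in im:
        for d in cut_out(q,c)[:1]:
            print(c,d["p"],d["pixels"].sum());np.save(f"{q}_{c}.npy",d["pixels"])
for q in im:
    print(q,[(np.round(d["xy"]),round(d["p"],2),int(d["pixels"].sum())) for d in cut_out("large_eye",q)])
# canister: fit x,y by projected rim ellipse hull vs mask hull
for n,h,g in(("deep_canister",.075,[.6,.15]),("shallow_dish",.03,[.6,-.15])):
  th=np.linspace(0,2*np.pi,72,endpoint=False)
  ms={c:np.load(f"{n}_{c}.npy") for c in im}
  def hull(x,y,c):
    P=np.vstack([np.c_[x+.08*np.cos(th),y+.08*np.sin(th),0*th+z] for z in(0,h)])
    return cv2.convexHull(proj(P,c).astype(np.float32))
  def box(H): return np.r_[H[:,0].min(0),H[:,0].max(0)]
  def mh(c): return box(cv2.convexHull(np.argwhere(ms[c])[:,::-1].astype(np.float32)))
  for cs in(("scene",),("top",),("scene","top")):
    r=least_squares(lambda v:np.concatenate([box(hull(*v,c))-mh(c) for c in cs]),g,diff_step=1e-3)
    print(n,cs,np.round(r.x,4),np.round(r.fun,1))
E
```

```text
white [361.5 179.5] 3.8 [237. 226.] 21.6 [0.4803 0.1208 0.0675] 2.0262
purp1 [313.2 205.6] 13.7 [298.1 227.7] 14.6 [0.4802 0.0287 0.0265] 0.0472
purp2 [354.5 157.6] 11.9 [224.7 303.4] 14.8 [0.3597 0.1479 0.0284] 0.2171
yel [412.9 182.9] 13.0 [175.7 237.5] 15.7 [0.4664 0.2295 0.0268] 0.102
deep_canister [0.63610153 0.14318302 0.00270264] 2.055320142337308
scene 0.6 9449
top 0.89 8489
shallow_dish [ 0.63055271 -0.13899894 -0.00182628] 1.0509275836953975
scene 0.93 8859
top 0.91 6968
scene [(array([416., 182.]), 0.63, 531), (array([361., 182.]), 0.6, 570), (array([313., 202.]), 0.56, 632)]
top [(array([226., 302.]), 0.75, 783), (array([296., 225.]), 0.7, 708), (array([235., 242.]), 0.62, 820), (array([176., 239.]), 0.6, 730), (array([392., 139.]), 0.17, 6893)]
deep_canister ('scene',) [0.6324 0.1458] [-0.2 -0.1  0.1  0. ]
deep_canister ('top',) [0.6343 0.144 ] [-0.4 -0.7  0.5  0.7]
deep_canister ('scene', 'top') [0.6336 0.1447] [-0.6  0.5 -0.1  0.8 -0.9 -0.3  0.1  1.1]
shallow_dish ('scene',) [ 0.6305 -0.1405] [-0.6  0.1  0.6 -0.2]
shallow_dish ('top',) [ 0.632  -0.1412] [-0.6 -0.6  0.5  0.5]
shallow_dish ('scene', 'top') [ 0.6313 -0.1408] [-0.7  0.5  0.6  0.3 -0.8 -0.1  0.3  1. ]
```

View pics/crop0.png

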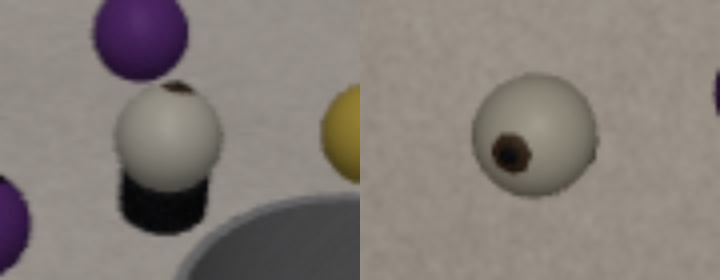

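The crop confirms the choice: a cream ball with a dark pupil on a black ring stand. The circle centres are scene (361.8,184) and top (238.4,238.3).

```bash
python3 - <<'E'
from h import *
from scipy.spatial.transform import Rotation as R
P,e=tri({"scene":np.array([361.8,183.9]),"top":np.array([238.4,238.2])});print(P,e)
s=sense();Rm=R.from_rotvec(s["tcp_rot"]).as_matrix();print(np.round(Rm,3))
# choose yaw of the finger line: clearance
ob={"p1":((.4802,.0287),.025),"p2":((.3597,.1479),.025),"y":((.4664,.2295),.025),"can":((.6336,.1447),.08)}
for d in range(0,180,15):
    a=np.radians(d);u=np.array([np.cos(a),np.sin(a)]);v=np.array([-u[1],u[0]])
    cl=min(np.hypot(*(P[:2]+g*f*u+w*v-c))-r for c,r in ob.values() for g in(.057,-.057) for f in (.8,1) for w in(-.011,0,.011))
    print(d,round(cl*1000),end="; ")
# shifts in tool axes
D=P-s["position"];D[2]=0;print("\ntool shift mm",Rm.T@D*1000,"q1",np.degrees(np.arctan2(P[1],P[0])))
print(np.degrees(np.arctan2(Rm[1,1],Rm[0,1])))
E
```

```text
[0.46340043 0.12493993 0.04335476] 0.2812143975019694
[[ 0.951  0.309 -0.   ]
 [ 0.309 -0.951  0.   ]
 [ 0.    -0.    -1.   ]]
0 23; 15 28; 30 35; 45 39; 60 27; 75 19; 90 15; 105 15; 120 16; 135 26; 150 24; 165 24; 
tool shift mm [ 4.79333344e+02 -5.75792332e+02  9.44132175e-02] q1 15.089038821814398
-72.02330445034734
```

The ball is at (0.463, 0.125, 0.043), which agrees with the stated height of about 41 mm. I'll travel high first, bowing outward, and then twist the finger line to a 45° yaw, where clearance is 39 mm.

Request:
arm_command([
  {"dx": 38,"dy": -30,"gripper": 1},
  {"dx": 38,"dy": -30,"gripper": 1},
  {"dx": 38,"dy": -30,"gripper": 1},
  {"dx": 38,"dy": -30,"gripper": 1},
  {"dx": 38,"dy": -30,"gripper": 1},
], squeeze=25)

```text
schema error: expected keys gripper, dx, dy, dz, twist
```

Request:
arm_command([
  {"dx": 38,"dy": -30,"gripper": 1},
  {"dx": 38,"dy": -30,"gripper": 1},
  {"dx": 38,"dy": -30,"gripper": 1},
  {"dx": 22,"dy": -42,"gripper": 1},
  {"dx": 22,"dy": -42,"gripper": 1},
])

```text
schema error: expected keys gripper, dx, dy, dz, twist
```

Request:
arm_command([
  {"dx": 22,"dy": -42,"gripper": 1},
  {"dx": 22,"dy": -42,"gripper": 1},
  {"dx": 22,"dy": -42,"gripper": 1},
  {"dx": 22,"dy": -42,"gripper": 1},
  {"dx": 22,"dy": -42,"gripper": 1},
])

```text
schema error: expected keys gripper, dx, dy, dz, twist
```

Request:
arm_command([
  {"dx": 22,"dy": -42,"gripper": 1},
  {"twist": -0.146,"gripper": 1},
  {"twist": -0.146,"gripper": 1},
  {"twist": -0.146,"gripper": 1},
  {"twist": -0.146,"gripper": 1},
])

```text
schema error: expected keys gripper, dx, dy, dz, twist
```

Request:
arm_command([
  {"twist": -0.146,"gripper": 1},
  {"twist": -0.146,"gripper": 1},
  {"twist": -0.146,"gripper": 1},
  {"twist": -0.146,"gripper": 1},
  {"twist": -0.146,"gripper": 1},
])

```text
schema error: expected keys gripper, dx, dy, dz, twist
```

Request:
arm_command([
  {"twist": -0.146,"gripper": 1},
  {"twist": -0.146,"gripper": 1},
  {"twist": -0.146,"gripper": 1},
  {"twist": -0.146,"gripper": 1},
  {"twist": -0.146,"gripper": 1},
])

```text
schema error: expected keys gripper, dx, dy, dz, twist
```

All five keys are required in every row, and nothing has moved.

Request:
arm_command([
  {"gripper": 1,"dx": 38,"dy": -30,"dz": 0,"twist": 0},
  {"gripper": 1,"dx": 38,"dy": -30,"dz": 0,"twist": 0},
  {"gripper": 1,"dx": 38,"dy": -30,"dz": 0,"twist": 0},
  {"gripper": 1,"dx": 38,"dy": -30,"dz": 0,"twist": 0},
  {"gripper": 1,"dx": 38,"dy": -30,"dz": 0,"twist": 0},
], squeeze=25)

```text
t: 1.6
position: [0.3203, -0.3678, 0.3041]
tcp_rot: [3.103, 0.49, 0.001]
force: [0.7, -0.1, -0.3]
finger_gap: 1.0
finger_force: 0.0
```

Request:
arm_command([
  {"gripper": 1,"dx": 38,"dy": -30,"dz": 0,"twist": 0},
  {"gripper": 1,"dx": 38,"dy": -30,"dz": 0,"twist": 0},
  {"gripper": 1,"dx": 38,"dy": -30,"dz": 0,"twist": 0},
  {"gripper": 1,"dx": 22,"dy": -42,"dz": 0,"twist": 0},
  {"gripper": 1,"dx": 22,"dy": -42,"dz": 0,"twist": 0},
])

```text
t: 2.1
position: [0.4169, -0.1534, 0.3041]
tcp_rot: [3.103, 0.491, 0.001]
force: [1.5, -0.1, 0.5]
finger_gap: 1.001
finger_force: 0.0
```

Request:
arm_command([
  {"gripper": 1,"dx": 22,"dy": -42,"dz": 0,"twist": 0},
  {"gripper": 1,"dx": 22,"dy": -42,"dz": 0,"twist": 0},
  {"gripper": 1,"dx": 22,"dy": -42,"dz": 0,"twist": 0},
  {"gripper": 1,"dx": 22,"dy": -42,"dz": 0,"twist": 0},
  {"gripper": 1,"dx": 22,"dy": -42,"dz": 0,"twist": 0},
])

```text
t: 2.6
position: [0.456, 0.0806, 0.3043]
tcp_rot: [3.103, 0.491, 0.001]
force: [1.3, -2.0, -0.4]
finger_gap: 1.0
finger_force: 0.0
```

Request:
arm_command([
  {"gripper": 1,"dx": 22,"dy": -42,"dz": 0,"twist": 0},
  {"gripper": 1,"dx": 0,"dy": 0,"dz": 0,"twist": -0.146},
  {"gripper": 1,"dx": 0,"dy": 0,"dz": 0,"twist": -0.146},
  {"gripper": 1,"dx": 0,"dy": 0,"dz": 0,"twist": -0.146},
  {"gripper": 1,"dx": 0,"dy": 0,"dz": 0,"twist": -0.146},
])

```text
t: 3.1
position: [0.4639, 0.1257, 0.304]
tcp_rot: [-2.826, -1.373, -0.0]
force: [0.2, -0.1, 0.7]
finger_gap: 0.997
finger_force: 0.0
```

Request:
arm_command([
  {"gripper": 1,"dx": 0,"dy": 0,"dz": 0,"twist": -0.146},
  {"gripper": 1,"dx": 0,"dy": 0,"dz": 0,"twist": -0.146},
  {"gripper": 1,"dx": 0,"dy": 0,"dz": 0,"twist": -0.146},
  {"gripper": 1,"dx": 0,"dy": 0,"dz": 0,"twist": -0.146},
  {"gripper": 1,"dx": 0,"dy": 0,"dz": 0,"twist": -0.146},
])

```text
t: 3.6
position: [0.464, 0.1254, 0.304]
tcp_rot: [2.15, 2.29, 0.0]
force: [-0.2, -0.7, 0.0]
finger_gap: 1.002
finger_force: 0.0
```

Request:
arm_command([
  {"gripper": 1,"dx": 0,"dy": 0,"dz": 0,"twist": -0.146},
  {"gripper": 1,"dx": 0,"dy": 0,"dz": 0,"twist": -0.146},
  {"gripper": 1,"dx": 0,"dy": 0,"dz": 0,"twist": -0.146},
  {"gripper": 1,"dx": 0,"dy": 0,"dz": 0,"twist": -0.146},
  {"gripper": 1,"dx": 0,"dy": 0,"dz": 0,"twist": -0.146},
])

```text
t: 4.1
position: [0.464, 0.1253, 0.3041]
tcp_rot: [1.191, 2.907, 0.0]
force: [0.1, 0.1, -0.3]
finger_gap: 1.005
finger_force: 0.0
```

```bash
cat > go.py <<'E'
from h import *
import sys
from scipy.spatial.transform import Rotation as R
t=np.array(eval(sys.argv[1]));s=sense();M=R.from_rotvec(s["tcp_rot"]).as_matrix()
print("t",s["t"],"pos",np.round(s["position"],4),"grasp pt",np.round(s["position"]+.054*M[:,2],4),"yline",np.degrees(np.arctan2(M[1,1],M[0,1])),"zaxis",np.round(M[:,2],3))
print("shift of grasp pt to target, tool mm",np.round(M.T@(t-s["position"]-.054*M[:,2])*1000,1),"gap",s["finger_gap"],"joints",np.round(s["joints"],2))
E
python3 go.py "[.4634,.1249,.0425]"
```

```text
t 4.1 pos [0.464  0.1253 0.3041] grasp pt [0.464  0.1254 0.2501] yline 45.43601910430297 zaxis [ 0.  0. -1.]
shift of grasp pt to target, tool mm [ 1.000e-01 -8.000e-01  2.076e+02] gap 1.0054825454169944 joints [ 0.12  0.19  1.76  0.    1.2  -0.67]
```

Request:
arm_command([
  {"gripper": 1,"dx": 0,"dy": -1,"dz": 40,"twist": 0},
  {"gripper": 1,"dx": 0,"dy": 0,"dz": 40,"twist": 0},
  {"gripper": 1,"dx": 0,"dy": 0,"dz": 35,"twist": 0},
  {"gripper": 1,"dx": 0,"dy": 0,"dz": 25,"twist": 0},
  {"gripper": 1,"dx": 0,"dy": 0,"dz": 0,"twist": 0},
])

```text
t: 4.6
position: [0.461, 0.1243, 0.1612]
tcp_rot: [-1.198, -2.898, 0.005]
force: [-0.3, -0.6, 0.2]
finger_gap: 0.999
finger_force: 0.0
```

```bash
python3 go.py "[.4634,.1249,.041]"; python3 - <<'E'
from h import *
a=get_image("scene")[110:260,280:480];b=get_image("top")[165:315,140:340]
cv2.imwrite("pics/pre.png",np.hstack([cv2.resize(x,None,fx=2,fy=2) for x in(a,b)]))
E
```

```text
t 4.6 pos [0.461  0.1243 0.1612] grasp pt [0.4607 0.1243 0.1072] yline 45.08851721737009 zaxis [-0.007 -0.001 -1.   ]
shift of grasp pt to target, tool mm [-1.8  2.7 66.2] gap 0.9992883732093876 joints [ 0.12  0.38  1.92  0.    0.85 -0.67]
```

View pics/pre.png

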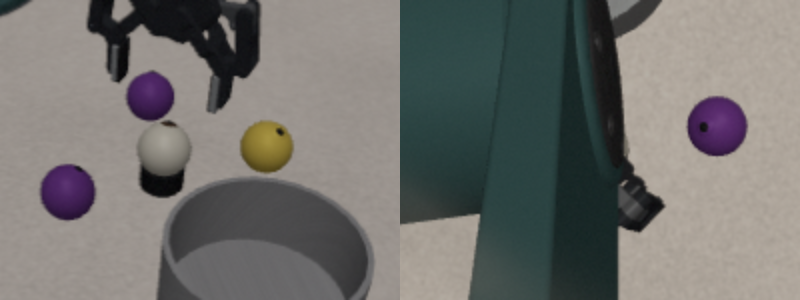

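The fingers sit open above the ball at crop (163,148), and the ball is undisturbed. The descent was slowed by the joint speed cap, so I'll continue in smaller rows.

Request:
arm_command([
  {"gripper": 1,"dx": -1,"dy": 2,"dz": 15,"twist": 0},
  {"gripper": 1,"dx": -1,"dy": 1,"dz": 15,"twist": 0},
  {"gripper": 1,"dx": 0,"dy": 0,"dz": 10,"twist": 0},
  {"gripper": 1,"dx": 0,"dy": 0,"dz": 0,"twist": 0},
  {"gripper": 1,"dx": 0,"dy": 0,"dz": 0,"twist": 0},
])

```text
t: 5.2
position: [0.4672, 0.1254, 0.1247]
tcp_rot: [1.2, 2.903, 0.001]
force: [0.4, 0.5, 0.2]
finger_gap: 1.002
finger_force: 0.0
```

```bash
python3 go.py "[.4634,.1249,.041]"
```

```text
t 5.2 pos [0.4672 0.1254 0.1247] grasp pt [0.4673 0.1254 0.0707] yline 45.094360139267856 zaxis [ 0.001  0.    -1.   ]
shift of grasp pt to target, tool mm [ 2.4 -3.2 29.7] gap 1.001839001458141 joints [ 0.12  0.45  1.94  0.    0.75 -0.67]
```

Request:
arm_command([
  {"gripper": 1,"dx": 2,"dy": -3,"dz": 8,"twist": 0},
  {"gripper": 1,"dx": 0,"dy": 0,"dz": 12,"twist": 0},
  {"gripper": 1,"dx": 0,"dy": 0,"dz": 10,"twist": 0},
  {"gripper": 1,"dx": 0,"dy": 0,"dz": 0,"twist": 0},
  {"gripper": 1,"dx": 0,"dy": 0,"dz": 0,"twist": 0},
])

```text
t: 5.7
position: [0.4629, 0.1246, 0.0933]
tcp_rot: [-1.199, -2.902, 0.001]
force: [-0.9, -0.2, -1.0]
finger_gap: 1.001
finger_force: 0.0
```

```bash
python3 go.py "[.4634,.1249,.041]"
```

```text
t 5.7 pos [0.4629 0.1246 0.0933] grasp pt [0.4628 0.1246 0.0393] yline 45.08981821398778 zaxis [-0.001 -0.    -1.   ]
shift of grasp pt to target, tool mm [-0.2  0.6 -1.7] gap 1.001010938863076 joints [ 0.12  0.5   1.97  0.    0.67 -0.67]
```

Centred, with the grasp point at z = 39 mm. I'll close the gripper.

Request:
arm_command([
  {"gripper": 0.4,"dx": 0,"dy": 0,"dz": 0,"twist": 0},
  {"gripper": 0,"dx": 0,"dy": 0,"dz": 0,"twist": 0},
  {"gripper": -0.2,"dx": 0,"dy": 0,"dz": 0,"twist": 0},
  {"gripper": -0.2,"dx": 0,"dy": 0,"dz": 0,"twist": 0},
  {"gripper": -0.2,"dx": 0,"dy": 0,"dz": 0,"twist": 0},
], squeeze=30)

```text
t: 6.2
position: [0.4641, 0.125, 0.0944]
tcp_rot: [1.2, 2.902, 0.002]
force: [0.8, 3.5, 3.4]
finger_gap: 0.571
finger_force: 30.6
```

Request:
arm_command([
  {"gripper": -0.3,"dx": 0,"dy": 0,"dz": 0,"twist": 0},
  {"gripper": -0.3,"dx": 0,"dy": 0,"dz": 0,"twist": 0},
  {"gripper": -0.3,"dx": 0,"dy": 0,"dz": 0,"twist": 0},
])

```text
t: 6.5
position: [0.4641, 0.1249, 0.0943]
tcp_rot: [1.2, 2.902, 0.002]
force: [1.8, 4.2, 5.2]
finger_gap: 0.567
finger_force: 30.7
```

Request:
arm_command([
  {"gripper": -0.4,"dx": 0,"dy": 0,"dz": -5,"twist": 0},
  {"gripper": -0.4,"dx": 0,"dy": 0,"dz": -10,"twist": 0},
  {"gripper": -0.4,"dx": 0,"dy": 0,"dz": -15,"twist": 0},
  {"gripper": -0.4,"dx": 0,"dy": 0,"dz": -10,"twist": 0},
  {"gripper": -0.4,"dx": 0,"dy": 0,"dz": 0,"twist": 0},
], squeeze=30)

```text
t: 7.0
position: [0.4637, 0.1246, 0.1353]
tcp_rot: [1.199, 2.902, 0.001]
force: [0.5, -0.1, -1.8]
finger_gap: 0.569
finger_force: 31.1
```

```bash
python3 go.py "[.6336,.1447,.16]"; python3 - <<'E'
from h import *
a=get_image("scene")[110:260,280:480]
cv2.imwrite("pics/lift.png",cv2.resize(a,None,fx=3,fy=3))
E
```

```text
t 7.0 pos [0.4637 0.1246 0.1353] grasp pt [0.4639 0.1246 0.0813] yline 45.096356321014284 zaxis [ 0.002  0.    -1.   ]
shift of grasp pt to target, tool mm [-106.1  134.2  -78.3] gap 0.5691933816633189 joints [ 0.12  0.42  1.94 -0.    0.77 -0.67]
```

View pics/lift.png

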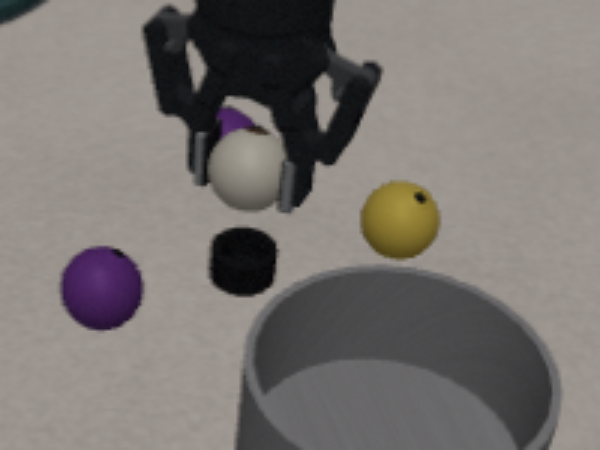

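The large eye is held between the pads at crop (250,170), its stand is empty, and nothing else has moved. Next I'll raise it and carry it over the canister.

Request:
arm_command([
  {"gripper": -0.4,"dx": 0,"dy": 0,"dz": -20,"twist": 0},
  {"gripper": -0.4,"dx": 0,"dy": 0,"dz": -25,"twist": 0},
  {"gripper": -0.4,"dx": 0,"dy": 0,"dz": -20,"twist": 0},
  {"gripper": -0.4,"dx": 0,"dy": 0,"dz": -10,"twist": 0},
  {"gripper": -0.4,"dx": 0,"dy": 0,"dz": 0,"twist": 0},
])

```text
t: 7.55
position: [0.4638, 0.1247, 0.2096]
tcp_rot: [1.199, 2.902, 0.002]
force: [0.8, -0.2, -1.2]
finger_gap: 0.567
finger_force: 31.3
```

Request:
arm_command([
  {"gripper": -0.4,"dx": -12,"dy": 15,"dz": 0,"twist": 0},
  {"gripper": -0.4,"dx": -20,"dy": 25,"dz": 0,"twist": 0},
  {"gripper": -0.4,"dx": -20,"dy": 25,"dz": 0,"twist": 0},
  {"gripper": -0.4,"dx": -20,"dy": 25,"dz": 0,"twist": 0},
  {"gripper": -0.4,"dx": -20,"dy": 25,"dz": 0,"twist": 0},
])

```text
t: 8.05
position: [0.6099, 0.1412, 0.2069]
tcp_rot: [-1.199, -2.901, 0.002]
force: [-0.1, -0.1, -0.4]
finger_gap: 0.565
finger_force: 31.3
```

Request:
arm_command([
  {"gripper": -0.4,"dx": -10,"dy": 13,"dz": 0,"twist": 0},
  {"gripper": -0.4,"dx": -4,"dy": 6,"dz": 0,"twist": 0},
  {"gripper": -0.4,"dx": 0,"dy": 0,"dz": 0,"twist": 0},
  {"gripper": -0.4,"dx": 0,"dy": 0,"dz": 0,"twist": 0},
])

```text
t: 8.45
position: [0.6314, 0.1446, 0.2078]
tcp_rot: [-1.199, -2.901, 0.002]
force: [0.5, -0.6, -0.8]
finger_gap: 0.566
finger_force: 31.3
```

```bash
python3 go.py "[.6336,.1447,.033]"; python3 - <<'E'
from h import *
for z in(.075,.08,.085):print(z,proj([.4638,.1246,z],"scene"))
a=get_image("scene")[100:320,280:500]
cv2.imwrite("pics/over.png",cv2.resize(a,None,fx=2.5,fy=2.5))
E
```

```text
t 8.45 pos [0.6314 0.1446 0.2078] grasp pt [0.6312 0.1446 0.1538] yline 45.094962101203606 zaxis [-0.003 -0.    -1.   ]
shift of grasp pt to target, tool mm [ -1.8   2.  120.8] gap 0.5662046768698094 joints [ 0.12  0.52  1.5   0.    1.12 -0.67]
0.075 [[362.64854909 170.16589764]]
0.08 [[362.84812792 167.89957127]]
0.085 [[363.04917765 165.61454919]]
```

View pics/over.png

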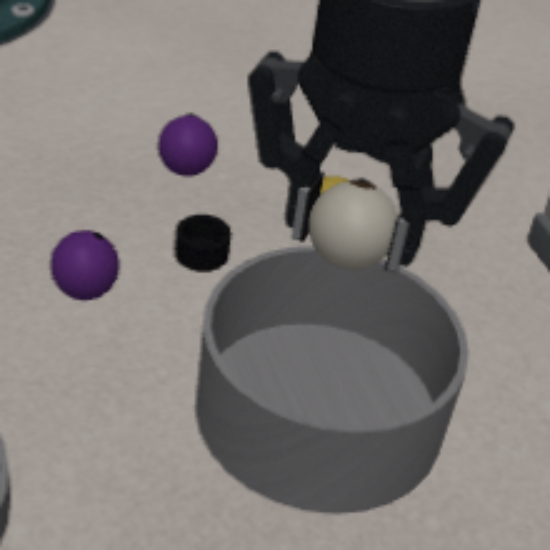

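The eye hangs at crop (354,225), in line with the canister axis, and its offset from the grasp point is about 0. Next I'll lower it.

Request:
arm_command([
  {"gripper": -0.4,"dx": -1,"dy": 2,"dz": 15,"twist": 0},
  {"gripper": -0.4,"dx": 0,"dy": 0,"dz": 25,"twist": 0},
  {"gripper": -0.4,"dx": 0,"dy": 0,"dz": 25,"twist": 0},
  {"gripper": -0.4,"dx": 0,"dy": 0,"dz": 15,"twist": 0},
  {"gripper": -0.4,"dx": 0,"dy": 0,"dz": 0,"twist": 0},
])

```text
t: 9.0
position: [0.6327, 0.1452, 0.126]
tcp_rot: [-1.198, -2.899, 0.004]
force: [-0.3, -0.1, -0.6]
finger_gap: 0.568
finger_force: 31.3
```

Request:
arm_command([
  {"gripper": -0.4,"dx": 0,"dy": 0,"dz": 10,"twist": 0},
  {"gripper": -0.4,"dx": 0,"dy": 0,"dz": 10,"twist": 0},
  {"gripper": -0.4,"dx": 0,"dy": 0,"dz": 5,"twist": 0},
  {"gripper": -0.4,"dx": 0,"dy": 0,"dz": 0,"twist": 0},
  {"gripper": -0.4,"dx": 0,"dy": 0,"dz": 0,"twist": 0},
])

```text
t: 9.5
position: [0.6352, 0.1455, 0.1041]
tcp_rot: [1.2, 2.903, 0.0]
force: [-0.3, -0.5, -0.9]
finger_gap: 0.571
finger_force: 31.3
```

```bash
python3 go.py "[.6336,.1447,.033]"
```

```text
t 9.5 pos [0.6352 0.1455 0.1041] grasp pt [0.6352 0.1455 0.0501] yline 45.090995600750354 zaxis [ 0.  0. -1.]
shift of grasp pt to target, tool mm [ 0.6 -1.7 17.1] gap 0.5714460710211615 joints [ 0.12  0.65  1.57  0.    0.93 -0.67]
```

Request:
arm_command([
  {"gripper": -0.4,"dx": 0,"dy": -1,"dz": 5,"twist": 0},
  {"gripper": -0.4,"dx": 0,"dy": 0,"dz": 5,"twist": 0},
  {"gripper": -0.4,"dx": 0,"dy": 0,"dz": 3,"twist": 0},
  {"gripper": -0.4,"dx": 0,"dy": 0,"dz": 0,"twist": 0},
  {"gripper": -0.4,"dx": 0,"dy": 0,"dz": 0,"twist": 0},
])

```text
t: 10.0
position: [0.6343, 0.1447, 0.0908]
tcp_rot: [-1.2, -2.903, 0.0]
force: [0.0, -0.7, -0.7]
finger_gap: 0.566
finger_force: 31.3
```

Request:
arm_command([
  {"gripper": -0.4,"dx": 0,"dy": 0,"dz": 1,"twist": 0},
  {"gripper": -0.4,"dx": 0,"dy": 0,"dz": 0,"twist": 0},
])

```text
t: 10.2
position: [0.6344, 0.1448, 0.0899]
tcp_rot: [-1.2, -2.903, -0.0]
force: [0.5, 0.7, -1.5]
finger_gap: 0.566
finger_force: 31.3
```

Request:
arm_command([
  {"gripper": -0.4,"dx": 0,"dy": 0,"dz": 1,"twist": 0},
  {"gripper": -0.4,"dx": 0,"dy": 0,"dz": 0,"twist": 0},
])

```text
t: 10.4
position: [0.6343, 0.1447, 0.0889]
tcp_rot: [-1.2, -2.903, -0.0]
force: [0.7, 0.2, 0.0]
finger_gap: 0.565
finger_force: 31.3
```

Request:
arm_command([
  {"gripper": -0.4,"dx": 0,"dy": 0,"dz": 1,"twist": 0},
  {"gripper": -0.4,"dx": 0,"dy": 0,"dz": 0,"twist": 0},
])

```text
t: 10.6
position: [0.6343, 0.1447, 0.0878]
tcp_rot: [-1.2, -2.903, -0.0]
force: [-0.3, 0.2, -1.6]
finger_gap: 0.567
finger_force: 31.3
```

Request:
arm_command([
  {"gripper": -0.4,"dx": 0,"dy": 0,"dz": 0.5,"twist": 0},
  {"gripper": -0.4,"dx": 0,"dy": 0,"dz": 0,"twist": 0},
])

```text
t: 10.8
position: [0.6343, 0.1447, 0.0874]
tcp_rot: [-1.2, -2.903, -0.0]
force: [0.4, 0.1, -0.0]
finger_gap: 0.566
finger_force: 31.3
```

Request:
arm_command([
  {"gripper": -0.4,"dx": 0,"dy": 0,"dz": 0.5,"twist": 0},
  {"gripper": -0.4,"dx": 0,"dy": 0,"dz": 0,"twist": 0},
])

```text
t: 11.0
position: [0.6343, 0.1448, 0.0869]
tcp_rot: [-1.2, -2.903, -0.0]
force: [0.2, -0.1, -0.8]
finger_gap: 0.567
finger_force: 31.3
```

Request:
arm_command([
  {"gripper": -0.4,"dx": 0,"dy": 0,"dz": 0.5,"twist": 0},
  {"gripper": -0.4,"dx": 0,"dy": 0,"dz": 0,"twist": 0},
])

```text
t: 11.2
position: [0.6344, 0.1447, 0.0867]
tcp_rot: [1.2, 2.903, 0.0]
force: [-0.7, -1.0, 2.3]
finger_gap: 0.567
finger_force: 31.6
```

Request:
arm_command([
  {"gripper": -0.4,"dx": 0,"dy": 0,"dz": 0.5,"twist": 0},
  {"gripper": -0.4,"dx": 0,"dy": 0,"dz": 0,"twist": 0},
])

```text
t: 11.4
position: [0.6345, 0.1446, 0.0866]
tcp_rot: [1.2, 2.903, 0.0]
force: [-2.2, -0.7, 5.7]
finger_gap: 0.569
finger_force: 31.8
```

The eye touches the bottom at TCP z ≈ 86.6 mm, where expected. I'll ease off half a millimetre and open gently.

Request:
arm_command([
  {"gripper": -0.4,"dx": 0,"dy": 0,"dz": -0.5,"twist": 0},
  {"gripper": 0.15,"dx": 0,"dy": 0,"dz": 0,"twist": 0},
  {"gripper": 0.25,"dx": 0,"dy": 0,"dz": 0,"twist": 0},
  {"gripper": 0.4,"dx": 0,"dy": 0,"dz": 0,"twist": 0},
  {"gripper": 0.6,"dx": 0,"dy": 0,"dz": 0,"twist": 0},
], squeeze=20)

```text
t: 11.9
position: [0.6343, 0.1448, 0.0862]
tcp_rot: [-1.2, -2.903, -0.0]
force: [0.0, -0.1, -0.2]
finger_gap: 0.799
finger_force: 0.0
```

Request:
arm_command([
  {"gripper": 0.8,"dx": 0,"dy": 0,"dz": 0,"twist": 0},
  {"gripper": 0.8,"dx": 0,"dy": 0,"dz": 0,"twist": 0},
  {"gripper": 0.8,"dx": 0,"dy": 0,"dz": -3,"twist": 0},
  {"gripper": 0.8,"dx": 0,"dy": 0,"dz": -5,"twist": 0},
])

```text
t: 12.3
position: [0.6341, 0.1447, 0.0944]
tcp_rot: [-1.2, -2.903, 0.0]
force: [-0.2, 0.3, 1.1]
finger_gap: 0.9
finger_force: 0.0
```

```bash
python3 - <<'E'
from h import *
a=get_image("scene")[130:310,300:500]
cv2.imwrite("pics/rel.png",cv2.resize(a,None,fx=3,fy=3))
E
```

```text
(no output)
```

View pics/rel.png

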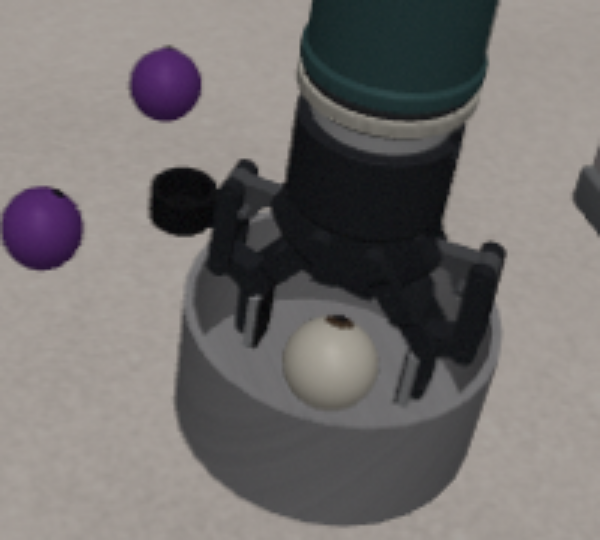

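The eye lies free on the bottom of the canister at crop (330,362), clear of both fingers. I'll retract straight up.

Request:
arm_command([
  {"gripper": 0.8,"dx": 0,"dy": 0,"dz": -10,"twist": 0},
  {"gripper": 0.8,"dx": 0,"dy": 0,"dz": -20,"twist": 0},
  {"gripper": 0.8,"dx": 0,"dy": 0,"dz": -20,"twist": 0},
  {"gripper": 0.8,"dx": 0,"dy": 0,"dz": -20,"twist": 0},
  {"gripper": 0.8,"dx": 0,"dy": 0,"dz": -20,"twist": 0},
])

```text
t: 12.85
position: [0.6344, 0.1447, 0.1861]
tcp_rot: [1.2, 2.903, 0.001]
force: [-0.4, -0.3, 0.3]
finger_gap: 0.903
finger_force: 0.0
```

Request:
arm_command([
  {"gripper": 0.8,"dx": 0,"dy": 0,"dz": -25,"twist": 0},
  {"gripper": 0.8,"dx": 0,"dy": 0,"dz": -25,"twist": 0},
  {"gripper": 0.8,"dx": 0,"dy": 0,"dz": -10,"twist": 0},
  {"gripper": 0.8,"dx": 0,"dy": 0,"dz": 0,"twist": 0},
  {"gripper": 0.8,"dx": 0,"dy": 0,"dz": 0,"twist": 0},
])

```text
t: 13.35
position: [0.6338, 0.1447, 0.2438]
tcp_rot: [-1.2, -2.903, 0.001]
force: [-0.5, -0.8, -0.7]
finger_gap: 0.899
finger_force: 0.0
```

```bash
python3 - <<'E'
from h import *
cv2.imwrite("pics/end.png",get_image("scene"))
E
```

```text
(no output)
```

View pics/end.png

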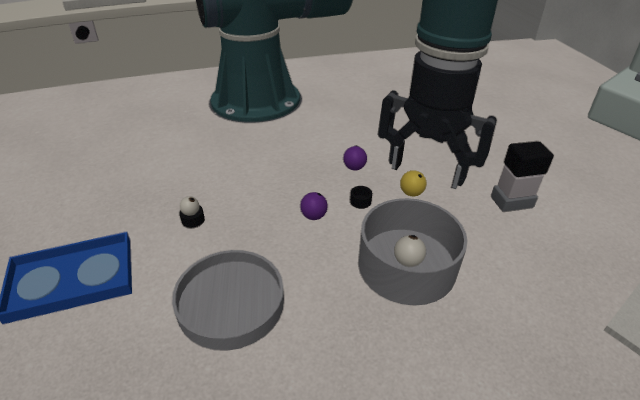

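The eye is in the canister at (410,250). The canister, dish and small eye are where they started, and the gripper is clear.

```bash
python3 -c "
from bench import *
print(hand_in())"
```

```text
the job is handed in; nothing more can be done
None
```

The large eye was set down gently on the bottom of the deep canister and released there, nothing else was moved, and the job was handed in about 13 s into the 45 s limit.

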